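# Load a round bar into the vee of a drilling jig and clamp it

### The job

Set the steel bar up in the drilling jig: first pull the red clamp knob fully up, then take the bar from its sloping stand, lay it across the jig's loading trough and let go of it. Roll it from the trough under the bridge into the vee, leave it free to settle there, then push the knob down until its pad holds the bar firm. Do not drop the bar on the bench or disturb the oil can, the glue bottle and the oak offcut.

Things in the scene. Friction and masses are not known exactly. Their poses are not given: they have to be found in the camera images.
- bar_center (a point): centre of the loose turned steel bar, a plain cylinder of diameter 25 mm and length 100 mm, about 0.38 kg. Its own y axis is the bar's axis. At the start it lies on the sloping stand, its y axis running up the slope at 35 degrees.
- stand: fixed grey stand, 110 x 56 mm foot; origin under its centre on the bench, z up. Its two 12 mm thick vee saddles, 37 mm either side of the bar's middle, carry the bar at 35 degrees rising towards its -x; the bar's centre is 75 mm above the origin; a stop is at the low end. Between the saddles the bar is free all round for 60 mm, with 13 mm of air below it.
- jig: fixed drilling jig, 168 x 144 mm foot; origin on the bench under the middle of the vee, z up, +x from the loading trough towards the vee, y along the vee. The steel vee block's flat lip, 50 mm high, joins the trough at x = -25 mm and ends at x = -16 mm; there begins the 90 degree vee (50 mm long in y, apex at x = 0), into which a bar rolled over the lip drops.
- vee_seat (a point): on the jig, where the centre of the bar is when it is seated in the vee: 51 mm above the bench; axes as the jig's.
- trough (a point): on the jig: the bar's centre when it lies in the bottom of the shallow, smooth loading trough, 84 mm in -x from the vee, 60 mm above the bench, axes as the jig's. Its surface, 47.5 mm high here, rises gently to 50 mm at the lip and at its -x end, 39 mm behind; a bar stays here until pushed; pushed near its top it may jam. Thin green side cheeks, 57 mm high, have their inner faces at y = +-58 mm.
- clamp_knob (a point): centre of the red clamp knob (diameter 24 mm, height 20 mm) on top of the plunger that runs vertically through the bridge over the middle of the vee. It is 142 mm above the bench with the plunger fully up; the plunger's rubber pad (radius 9 mm) is then 82 mm above the bench.
- clamp (a joint): travel of the clamp plunger in m: 0 fully up, growing as it is pushed down, at most 0.024. It slides stiffly (7 N) and stays where it is left. At the start it is pushed part or fully down and bars the way to the vee. On the seated bar its pad bears at about 0.018.
- oil_can_center (a point): centre of the red oil can, diameter 68 mm, 160 mm tall, standing on the bench; leave it alone
- glue_center (a point): centre of the white glue bottle with an orange nozzle, diameter 55 mm, 142 mm tall, standing on the bench; leave it alone
- oak_center (a point): centre of the oak offcut, 42 x 95 x 22 mm, lying on the bench; its long side is its y axis; leave it alone
- bridge_edge (a point): on the jig: middle of the lower front (-x) edge of the green bridge plate over the vee, 84 mm above the bench; axes as the jig's. The plate is 8 mm thick and reaches 56 mm in +x and 71 mm to either side from here, on posts at its sides in line with the vee's middle, 122 mm apart inside; it bars the way into the vee from above. A brass collar, 8 mm high, stands on it under the knob.

How it is judged:
By the outcome, as a careful person would: the job done as asked, in the order asked, and still so for the second after the job is handed in, with the robot touching nothing.
It also fails if it takes over 67 s, if anything falls off the work surface, if the arm or the gripper's body presses on something with over 40 N, if the wrist force passes 120 N, or if a joint passes its speed limit or range.

### The arm

A 7-joint arm with a two-finger parallel gripper is mounted at the origin on a cart in front of the work surface, level with it; the furniture and walls round the work are solid. World frame = base frame: x ahead of the robot, y to its left, z up, the work surface at z = 0. Lengths are in m, angles in degrees, forces in N, time in s.
With the tool pointing down it reaches from about 0.425 to 0.875 m from the base axis. Payload 4.7 kg.
Tool frame: the origin (TCP) lies midway between the tips of the shut fingers; the grasp point (between the pads) lies 19 mm behind it; z points along the fingers, y is the direction in which the jaws open and shut (so a half turn about z gives the same grasp; the last joint's range is limited). The gripper opens to 87 mm and grips with 3 to 60 N. Pads are 19 mm wide; open, the fingers measure 117 mm over their backs; the gripper's body (75 mm by 190 mm) begins 51 mm behind the grasp point.
Start: joints at [-64.853, 18.392, -4.016, 83.108, 1.295, 78.541, -3.26], TCP at [0.268, 0.592, 0.223] pointing down, gripper open.
Joint ranges: [-163.93, 163.93], [-17.29, 119.83], [-79.2, 71.16], [3.27, 140.29], [-89.18, 269.18], [5.43, 117.66], [-154.24, 154.24]. Speed limits (degrees/s): [147.25, 147.25, 180, 180, 180, 180, 180].

### API

Orientations are given as [roll, pitch, yaw] about the fixed x, y, z axes, in that order (R = Rz(yaw) Ry(pitch) Rx(roll)).
In Python, from cell import env gives the robot as it stands.
- The arm moves only by the tool apply_moves, never from a script. Its argument "targets" is a list of rows, each a list of 2 entries, a list of its own where there are three numbers: the shift along the world's x, y, z in mm, then the turn, a rotation vector about the world's x, y, z in rad. A call has 1 to 8 rows; each row is the pose to reach, as a shift and turn from the pose commanded when the call began; what a row does not reach only later rows make up. A row lasts 1/10 s, in which the tool goes at most 50 mm and 8.59 degrees, less where a joint would pass 70% of its speed; a pose out of reach is approached as far as the arm can. A call with a gripper value outside its range is refused whole. "hand" is the finger opening in mm, from 0 to 87, set as the call begins (left out, the last holds). The fingers move at their own pace and stop on an object; "squeeze" is the grip in N (left out, the last holds). Time passes only in rows, so rows that repeat a pose let the fingers close. It gives the time, the measured TCP pose, the force and the opening at its end, in the units of the state.
- env.get_obs(): the state, without advancing time (a new reading comes with each control period).
- env.read_camera(name): name is "scene" or "top" or "wrist"; returns a dict with "image" (400x640x3 uint8, red, green, blue), "camera_matrix" (3x3 intrinsics, pixels), "camera_from_world" (4x4, takes a point from world to camera coordinates); the wrist camera has in their place "mount" (4x4, takes a point from camera to tool coordinates, whose origin is the TCP and whose axes are the flange's). Camera axes: x right, y down, z forward; pixel columns grow to the right and rows downward; lengths in m; the calibration is good to about 2 mm. A picture is of the moment at which its call begins: read the wrist's pose just before it. There is no depth.
- env.sign_off(): hands the job in, once; it reports no verdict.
Trained networks look in a picture, given as the dict that the camera call returned (one of the last four; its "shot" number tells which), for a name from the list of things; names that differ only in an ending like _2 or _b are one class to them, and where a whole thing is asked for, a point or a joint stands for the part that bears it (a point fixed in the world has none). Each returns a list of dicts, best first, with "conf" (0 to 1); they miss things now and then, are a little off and sometimes report something else, mostly with a low value. They report only what shows in the picture. A call takes as long as a camera call.
- env.regions_of(picture, target): "region" (400x640 bool, what is visible of it) and "rect" ([left, top, right, bottom] in pixels, round what is visible of it).
The state is a dict: "time_s": time; "qpos": joint angles; "joint_velocities": joint speeds; "effort": joint torques, N m; "tool_pos": TCP position; "tool_rot": TCP orientation; "force": force on the tool from outside, world axes, zero at the start; "wrist_torque": the same for the moment, N m; "grip_width": finger opening in m.
Only numpy, scipy, OpenCV 4.12 (cv2) and the standard library are available. Lean on these libraries where they do the work, as an engineer would, in place of code of your own. Each camera call takes 0.05 s, during which the arm holds its last target. There are 200 camera calls.

## Working session

There is one attempt and no reset: what is moved stays moved. The work goes in short steps, Python scripts to look and compute and a tool call to move; the robot and the scene stay as the last step left them, time stands still between calls to the robot, and variables do not carry over. Pictures are saved under pics/ and viewed, about 8 in all and at most 12, crops included, and the job is handed in when it is done.

Besides the shell and the picture viewer there is one more tool, called as a command line: name --argument value ..., lists and objects as JSON in quotes. apply_moves: Moves the arm, as the interface text tells. Its arguments: {"type":"object","properties":{"targets":{"type":"array","items":{"type":"array"}},"hand":{"type":"number"},"squeeze":{"type":"number"}},"required":["targets"]}

```bash
mkdir -p pics; ls
cat > h.py <<'E'
import numpy as np, cv2
from cell import env
from scipy.spatial.transform import Rotation as R
def snap(n,f):
    p=env.read_camera(n); cv2.imwrite('pics/'+f,cv2.cvtColor(p['image'],cv2.COLOR_RGB2BGR)); return p
def cen(p,t):
    r=env.regions_of(p,t)
    for d in r[:2]:
        m=np.argwhere(d['region'])
        print(t,round(d['conf'],2),[round(float(v)) for v in d['rect']],m.mean(0)[::-1].round(1) if len(m) else None)
    return r
def T(p):
    if 'camera_from_world' in p: return np.array(p['camera_from_world'])
    o=env.get_obs(); M=np.eye(4); M[:3,:3]=R.from_euler('xyz',o['tool_rot'],degrees=True).as_matrix(); M[:3,3]=o['tool_pos']
    return np.linalg.inv(M@np.array(p['mount']))
def proj(p,X,Tc=None):
    Tc=T(p) if Tc is None else Tc
    X=np.atleast_2d(X); c=X@Tc[:3,:3].T+Tc[:3,3]; u=c@np.array(p['camera_matrix']).T; return u[:,:2]/u[:,2:]
def back(p,uv,z,Tc=None):
    Tc=T(p) if Tc is None else Tc
    d=np.linalg.inv(p['camera_matrix'])@np.array([uv[0],uv[1],1]); w=Tc[:3,:3].T@d; o=-Tc[:3,:3].T@Tc[:3,3]
    return o+w*(z-o[2])/w[2]
E
python3 - <<'E'
from h import *
print(env.get_obs())
for n in ['top','scene']:
    p=snap(n,n+'1.png'); Tc=T(p); print(n,'cam at',-Tc[:3,:3].T@Tc[:3,3])
    for t in ['bar_center','stand','jig','clamp_knob','oil_can_center','glue_center','oak_center']: 
        cen(p,t)
    np.savez(n+'.npz',K=p['camera_matrix'],T=Tc)
E
```

```text
pics
{'time_s': 0.0, 'qpos': array([-64.85130385,  18.43983458,  -4.01875703,  83.17479713,
         1.29478703,  78.54206909,  -3.26298637]), 'joint_velocities': array([ 0.04586961, -0.06061089,  0.02741077,  0.06006196, -0.02885951,
       -0.05769778,  0.00846795]), 'effort': array([-2.95898972e-04, -4.91288209e+01, -4.04089931e-01, -3.12533927e+01,
       -6.40748860e-02,  4.35632200e-02,  1.49875959e-04]), 'tool_pos': array([0.26768795, 0.59170199, 0.22145411]), 'tool_rot': array([-1.79888548e+02,  4.59709246e-03,  1.55661088e+02]), 'force': array([0.35975899, 0.77643646, 0.3821035 ]), 'wrist_torque': array([-0.02065179, -0.02236239, -0.00151097]), 'grip_width': 0.08715847797747156}
top cam at [0.33694569 0.00629661 0.9838517 ]
bar_center 0.57 [386, 220, 399, 262] [391.2 238.5]
stand 0.76 [370, 218, 402, 268] [382.  243.9]
jig 0.55 [181, 144, 266, 226] [223.8 184.6]
jig 0.54 [284, 238, 310, 267] [295.8 251.5]
clamp_knob 0.67 [198, 157, 210, 166] [202.1 162.1]
oil_can_center 0.77 [282, 236, 311, 268] [296.1 251.7]
glue_center 0.65 [300, 195, 323, 222] [310.1 204.7]
oak_center 0.75 [430, 247, 450, 286] [441.5 265.2]
scene cam at [-0.17860895 -0.96146167  0.6920345 ]
bar_center 0.66 [311, 243, 345, 262] [329.  251.3]
bar_center 0.28 [248, 158, 304, 218] [277.1 191.7]
stand 0.85 [302, 251, 355, 289] [325.4 270.5]
jig 0.74 [278, 162, 280, 179] [279.8 167.6]
jig 0.72 [252, 158, 303, 220] [277.1 191.5]
clamp_knob 0.65 [276, 158, 282, 183] [280.1 166.6]
oil_can_center 0.73 [255, 200, 277, 252] [265.5 232.4]
glue_center 0.63 [298, 189, 318, 239] [307.  220.2]
oak_center 0.89 [324, 297, 368, 332] [346.2 312.1]
```

Run:
```python
import cv2,numpy as np
a=cv2.imread('pics/top1.png')[130:300,160:470]; b=cv2.imread('pics/scene1.png')[140:340,220:400]
a=cv2.resize(a,None,fx=2.5,fy=2.5,interpolation=cv2.INTER_CUBIC)
cv2.imwrite('pics/a.png',a); cv2.imwrite('pics/b.png',cv2.resize(b,None,fx=3,fy=3,interpolation=cv2.INTER_CUBIC))
from h import *
for n,items in (('top',[('bar',(391.2,238.5),.075),('standfoot',(386,243),.0),('knob',(202.1,162.1),.13),('oil',(296,252),.16),('glue',(310,204),.14),('oak',(441.5,265.2),.022)]),('scene',[('bar',(329,251),.075),('oak',(346,312),.011),('knob',(280,168),.13)])):
    z=np.load(n+'.npz'); p=dict(camera_matrix=z['K'],camera_from_world=z['T'])
    for k,uv,h in items: print(n,k,back(p,uv,h).round(3))
```

```text
top bar [ 0.441 -0.157  0.075]
top standfoot [ 0.437 -0.157  0.   ]
top knob [0.582 0.302 0.13 ]
top oil [0.387 0.062 0.16 ]
top glue [0.498 0.041 0.14 ]
top oak [ 0.389 -0.294  0.022]
scene bar [ 0.445 -0.153  0.075]
scene oak [ 0.388 -0.299  0.011]
scene knob [0.555 0.256 0.13 ]
```

View pics/a.png

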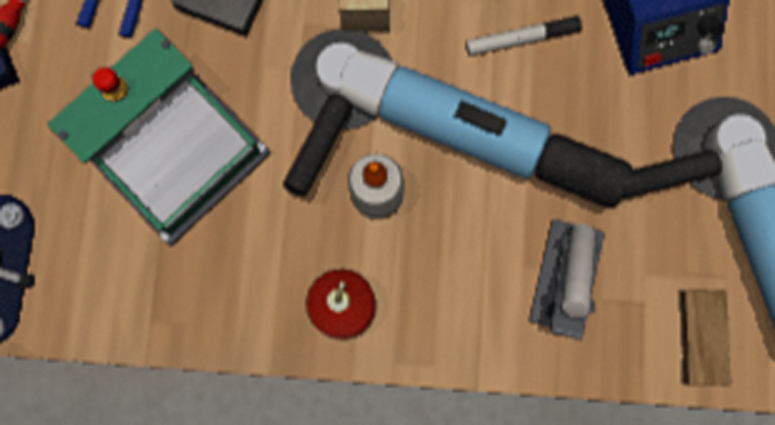

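View pics/b.png

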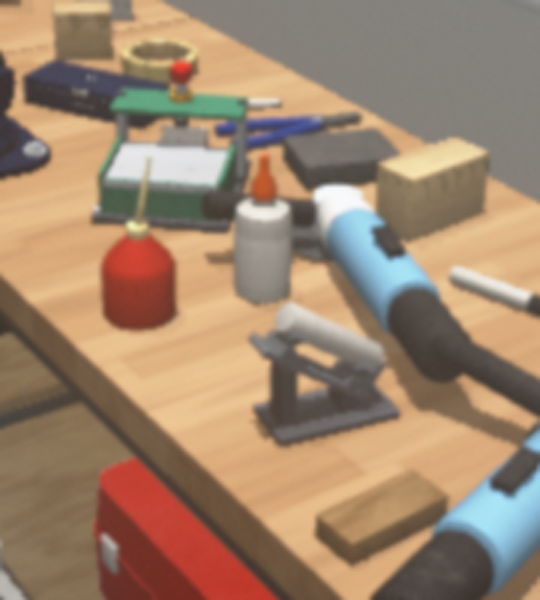

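The crops show: jig upper left, bridge on the far-left side, trough opening toward lower right; red knob at about (202,161) top and (280,164) scene; bar on its stand at (391,238) top, high end towards the robot/lower image. I'll triangulate and see the whole scene.

Run:
```python
from h import *
P={}
for n in('top','scene'):
    z=np.load(n+'.npz'); P[n]=dict(camera_matrix=z['K'],camera_from_world=z['T'])
def tri(a,b):
    M=[np.array(P[n]['camera_matrix'])@P[n]['camera_from_world'][:3] for n in('top','scene')]
    X=cv2.triangulatePoints(M[0],M[1],np.array(a,float).reshape(2,1),np.array(b,float).reshape(2,1)); X=(X[:3]/X[3]).T
    return X.round(3), (proj(P['top'],X)-a).round(1),(proj(P['scene'],X)-b).round(1)
print('knob',tri((202.1,161.3),(280.3,164)))
print('bar',tri((391.2,238.5),(329,251.3)))
# a.png pts -> top px
f=lambda u,v:(160+u/2.5,130+v/2.5)
for nm,uv,z in [('bridge L corner (front-left)',(86,161),.092),('bridge backleft',(50,124),.092),('bridge backright',(158,30),.092),('bridge frontright',(193,66),.092),('foot front',(170,241),0.006),('foot right',(266,150),.006),('cheek near',(165,228),.057),('cheek right',(257,150),.057),('bar top end',(577,305),.105),('bar low end',(581,232),.05)]:
    print(nm,back(P['top'],f(*uv),z).round(3))
p1=cv2.imread('pics/top1.png');p2=cv2.imread('pics/scene1.png')
cv2.imwrite('pics/c.png',cv2.resize(np.vstack([p1,p2]),(480,600),interpolation=cv2.INTER_AREA))
```

```text
knob (array([[0.586, 0.305, 0.12 ]]), array([[-0.,  0.]]), array([[ 0., -0.]]))
bar (array([[ 0.441, -0.157,  0.077]]), array([[ 0.3, -0.4]]), array([[-0.3,  0. ]]))
bridge L corner (front-left) [0.511 0.323 0.092]
bridge backleft [0.545 0.363 0.092]
bridge backright [0.648 0.27  0.092]
bridge frontright [0.613 0.231 0.092]
foot front [0.449 0.254 0.006]
foot right [0.553 0.165 0.006]
cheek near [0.456 0.248 0.057]
cheek right [0.541 0.166 0.057]
bar top end [ 0.406 -0.151  0.105]
bar low end [ 0.483 -0.163  0.05 ]
```

View pics/c.png

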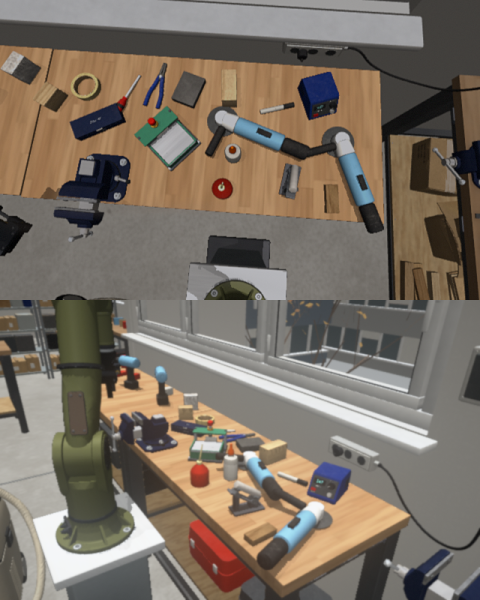

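Run:
```python
from h import *
P={}
for n in('top','scene'):
    z=np.load(n+'.npz'); P[n]=dict(camera_matrix=z['K'],camera_from_world=z['T'])
def tri(a,b):
    M=[np.array(P[n]['camera_matrix'])@P[n]['camera_from_world'][:3] for n in('top','scene')]
    X=cv2.triangulatePoints(M[0],M[1],np.array(a,float).reshape(2,1),np.array(b,float).reshape(2,1)); X=(X[:3]/X[3]).T
    return X.round(3), (proj(P['top'],X)-a).round(1),(proj(P['scene'],X)-b).round(1)
f=lambda u,v:(160+u/2.5,130+v/2.5); g=lambda u,v:(220+u/3,140+v/3)
for n,a,b in [('white',(337,65),(340,200)),('tip',(297,187),(215,205)),('elbow',(615,185),(435,335)),('white2',(740,145),(540,400)),('oiltip',(340,288),(149,160)),('glue tip',(375,175),(264,160))]:
    print(n,tri(f(*a),g(*b)))
print(env.read_camera('wrist')['mount'])
```

```text
white (array([[0.643, 0.094, 0.041]]), array([[ 0.5, -0.7]]), array([[-0.4,  0.1]]))
tip (array([[0.509, 0.12 , 0.059]]), array([[ 0.8, -1.2]]), array([[-0.7,  0.1]]))
elbow (array([[ 0.529, -0.191,  0.065]]), array([[-0.3,  0.4]]), array([[ 0.3, -0.1]]))
white2 (array([[ 0.559, -0.303,  0.06 ]]), array([[-5.5,  8. ]]), array([[ 6.1, -2.2]]))
oiltip (array([[0.404, 0.063, 0.155]]), array([[ 0.7, -1.1]]), array([[-0.6,  0. ]]))
glue tip (array([[0.511, 0.04 , 0.137]]), array([[ 0.9, -1.3]]), array([[-0.8,  0.1]]))
[[ 8.72575239e-05 -9.58481182e-01 -2.85155775e-01  7.74584025e-02]
 [ 9.99999844e-01 -7.36803903e-05  5.53658007e-04 -8.78294769e-04]
 [-5.51681170e-04 -2.85155778e-01  9.58481026e-01 -1.61570517e-01]
 [ 0.00000000e+00  0.00000000e+00  0.00000000e+00  1.00000000e+00]]
```

apply_moves --targets '[[[0,0,45],[0,0,0]],[[20,-20,90],[0,0,-0.05]],[[55,-50,120],[0,0,-0.1]],[[90,-82,130],[0,0,-0.15]],[[125,-115,130],[0,0,-0.2]],[[160,-147,130],[0,0,-0.25]],[[195,-179,130],[0,0,-0.309]],[[230,-210,120],[0,0,-0.309]]]'

```text
time_s: 1.65
tool_pos: [0.4999, 0.3808, 0.3444]
tool_rot: [179.8, 0.0, 137.9]
force: [0.8, -0.5, -1.0]
grip_width: 0.0873
```

apply_moves --targets '[[[30,-27,-20],[0,0,0]],[[60,-54,-50],[0,0,0]],[[87,-79,-80],[0,0,0]],[[87,-79,-100],[0,0,0]],[[87,-79,-100],[0,0,0]],[[87,-79,-100],[0,0,0]]]'

```text
time_s: 2.25
tool_pos: [0.5843, 0.3044, 0.243]
tool_rot: [180.0, -0.0, 138.0]
force: [-0.3, 0.8, 0.1]
grip_width: 0.0868
```

Run:
```python
from h import *
o=env.get_obs(); print(o['tool_pos'],o['tool_rot'])
p=snap('wrist','w1.png'); Tc=T(p)
cen(p,'clamp_knob')
for z in(.12,.13,.14): print(z,back(p,cen(p,'clamp_knob')[0]['region'].nonzero()[1].mean() and np.argwhere(env.regions_of(p,'clamp_knob')[0]['region']).mean(0)[::-1],z,Tc))
np.savez('w1.npz',K=p['camera_matrix'],T=Tc)
```

```text
[0.58434868 0.30439653 0.24303955] [ 1.79979499e+02 -4.89133966e-02  1.38039347e+02]Traceback (most recent call last):
  File "<stdin>", line 5, in <module>
IndexError: list index out of range
```

View pics/w1.png

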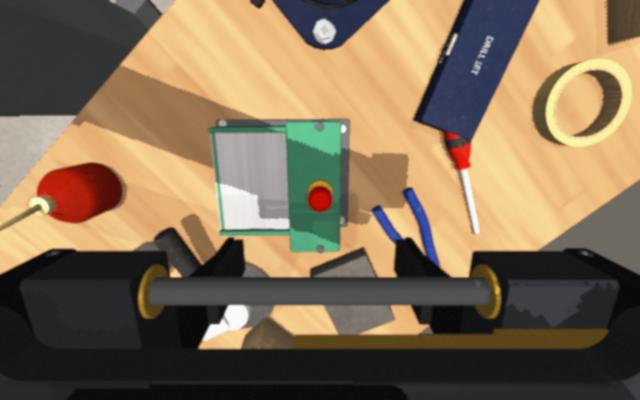

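Wrist view: knob at (319,198), bridge plate corners about (287,121),(340,121),(340,250),(290,251), trough to its left; jig nearly aligned with the image.

Run:
```python
from h import *
z=np.load('w1.npz'); p=dict(camera_matrix=z['K'],camera_from_world=z['T']); Tc=z['T']
im=cv2.imread('pics/w1.png'); hsv=cv2.cvtColor(im,cv2.COLOR_BGR2HSV)
red=((hsv[...,0]<8)|(hsv[...,0]>172))&(hsv[...,1]>150)&(hsv[...,2]>90)
m=np.argwhere(red[180:215,300:340])[:,::-1]+[300,180]; c=m.mean(0); print('knob px',c,len(m),m.min(0),m.max(0))
for h in(.12,.13,.14): print(h,back(p,c,h,Tc).round(4))
g=(hsv[...,0]>60)&(hsv[...,0]<90)&(hsv[...,1]>90)&(hsv[...,2]>60); g[:,:284]=0; g[:, 346:]=0; g[:110]=0;g[256:]=0
g[:, 284:]&=True
k=cv2.morphologyEx(g.astype(np.uint8),cv2.MORPH_OPEN,np.ones((9,9)))
cn=max(cv2.findContours(k,0,2)[0],key=cv2.contourArea); r=cv2.minAreaRect(cn); b=cv2.boxPoints(r); print(r)
W=np.array([back(p,q,.092,Tc) for q in b]); print(W.round(4), np.linalg.norm(W-np.roll(W,1,0),axis=1).round(4)); print('plate centre',W.mean(0).round(4))
for i in range(4): d=W[(i+1)%4]-W[i]; print(np.degrees(np.arctan2(d[1],d[0])).round(1))
# cheek outer corners trough side
for q in [(213,130),(222,235)]: print('cheek',back(p,q,.057,Tc).round(4))
```

```text
Traceback (most recent call last):
FileNotFoundError: [Errno 2] No such file or directory: 'w1.npz'
```

```bash
cat > jig.py <<'E'
from h import *
import sys
def jig(p,Tc,box,hk=.13):
    x0,y0,x1,y1=box
    im=cv2.cvtColor(p['image'],cv2.COLOR_RGB2BGR); hsv=cv2.cvtColor(im,cv2.COLOR_BGR2HSV)
    red=((hsv[...,0]<8)|(hsv[...,0]>172))&(hsv[...,1]>150)&(hsv[...,2]>90)
    m=np.argwhere(red[y0:y1,x0:x1])[:,::-1]+[x0,y0]; c=m.mean(0); print('knob px',c,len(m),m.min(0),m.max(0))
    for h in(hk-.01,hk,hk+.01): print(h,back(p,c,h,Tc).round(4))
    g=(hsv[...,0]>60)&(hsv[...,0]<90)&(hsv[...,1]>90)&(hsv[...,2]>60); w=np.zeros_like(g); w[y0:y1,x0:x1]=1; g&=w
    k=cv2.morphologyEx(g.astype(np.uint8),cv2.MORPH_OPEN,np.ones((9,9)))
    cn=max(cv2.findContours(k,0,2)[0],key=cv2.contourArea); r=cv2.minAreaRect(cn); b=cv2.boxPoints(r); print(r)
    W=np.array([back(p,q,.092,Tc) for q in b]); print(np.linalg.norm(W-np.roll(W,1,0),axis=1).round(4)); print('plate centre',W.mean(0).round(4))
    for i in range(4): d=W[(i+1)%4]-W[i]; print(np.degrees(np.arctan2(d[1],d[0])).round(1))
E
python3 - <<'E'
from jig import *
p=snap('wrist','w1.png'); Tc=T(p); np.savez('w1.npz',K=p['camera_matrix'],T=Tc)
jig(p,Tc,(284,110,346,256))
for q in [(213,130),(222,235)]: print('cheek',back(p,q,.057,Tc).round(4))
E
```

```text
knob px [318.42576419 198.61135371] 458 [307 187] [330 210]
0.12000000000000001 [0.586  0.3029 0.12  ]
0.13 [0.584  0.3048 0.13  ]
0.14 [0.5819 0.3066 0.14  ]
((312.0, 185.0), (128.0, 54.0), 90.0)
[0.1382 0.0534 0.1382 0.0604]
plate centre [0.5794 0.2998 0.092 ]
48.1
-40.9
-132.0
136.3
cheek [0.4624 0.2572 0.057 ]
cheek [0.5545 0.1726 0.057 ]
```

apply_moves --targets '[[[0,0,-40],[0,0,0]],[[0,0,-80],[0,0,0]],[[0,0,-115],[0,0,0]],[[0,0,-130],[0,0,0]],[[0,0,-135],[0,0,0]],[[0,0,-135],[0,0,0]]]' --hand 50

```text
time_s: 3.05
tool_pos: [0.5854, 0.3039, 0.1087]
tool_rot: [179.9, 0.0, 138.0]
force: [0.5, 0.3, 0.6]
grip_width: 0.0521
```

apply_moves --targets '[[[0,0,0],[0,0,0]],[[0,0,0],[0,0,0]],[[0,0,0],[0,0,0]],[[0,0,0],[0,0,0]],[[0,0,0],[0,0,0]],[[0,0,0],[0,0,0]]]' --hand 10 --squeeze 40

```text
time_s: 3.65
tool_pos: [0.5858, 0.304, 0.1084]
tool_rot: [179.8, 0.0, 138.0]
force: [2.2, 1.9, 1.6]
grip_width: 0.0223
```

apply_moves --targets '[[[0,0,4],[0,0,0]],[[0,0,9],[0,0,0]],[[0,0,14],[0,0,0]],[[0,0,18],[0,0,0]],[[0,0,22],[0,0,0]],[[0,0,24],[0,0,0]]]'

```text
time_s: 4.25
tool_pos: [0.5856, 0.3039, 0.1283]
tool_rot: [179.9, 0.0, 138.0]
force: [11.3, 6.5, -22.9]
grip_width: 0.0223
```

apply_moves --targets '[[[0,0,0],[0,0,0]],[[0,0,3],[0,0,0]],[[0,0,3],[0,0,0]]]'

```text
time_s: 4.55
tool_pos: [0.5856, 0.3039, 0.1284]
tool_rot: [180.0, 0.1, 138.0]
force: [14.5, 7.6, -26.8]
grip_width: 0.0224
```

apply_moves --targets '[[[0,0,-3],[0,0,0]],[[0,0,-3],[0,0,0]],[[0,0,-3],[0,0,0]],[[0,0,20],[0,0,0]],[[0,0,60],[0,0,0]],[[0,0,105],[0,0,0]],[[0,0,150],[0,0,0]],[[0,-30,185],[0,0,0.05]]]' --hand 60

```text
time_s: 5.35
tool_pos: [0.5833, 0.2781, 0.3229]
tool_rot: [179.8, -0.1, 141.3]
force: [0.5, 0.0, -0.4]
grip_width: 0.0602
```

apply_moves --targets '[[[-5,-45,0],[0,0,0.07]],[[-10,-90,0],[0,0,0.14]],[[-15,-135,0],[0,0,0.21]],[[-20,-180,0],[0,0,0.28]],[[-25,-225,0],[0,0,0.35]],[[-30,-270,0],[0,0,0.42]],[[-40,-315,0],[0,0,0.49]],[[-50,-360,-10],[0,0,0.526]]]'

```text
time_s: 6.15
tool_pos: [0.5345, -0.0889, 0.3116]
tool_rot: [179.9, 0.2, 171.1]
force: [0.5, 0.1, -0.8]
grip_width: 0.06
```

apply_moves --targets '[[[0,-20,-5],[0.019,0.12,0]],[[-5,-40,-30],[0.038,0.241,0]],[[-10,-60,-60],[0.057,0.362,0]],[[-15,-75,-85],[0.076,0.482,0]],[[-18,-79,-105],[0.095,0.603,0]],[[-20,-79,-112],[0.095,0.603,0]],[[-20,-79,-112],[0.095,0.603,0]],[[-20,-79,-112],[0.095,0.603,0]]]' --hand 80

```text
time_s: 6.95
tool_pos: [0.5153, -0.1657, 0.2007]
tool_rot: [-180.0, -34.6, 171.0]
force: [1.3, -0.2, 0.8]
grip_width: 0.0797
```

Run:
```python
from h import *
o=env.get_obs(); print(o['tool_pos'],o['tool_rot'],o['qpos'].round(1))
p=snap('wrist','w2.png'); Tc=T(p); np.savez('w2.npz',K=p['camera_matrix'],T=Tc)
cen(p,'bar_center'); cen(p,'stand')
n='scene';q=snap(n,'s2.png'); cen(q,'clamp_knob')
cv2.imwrite('pics/w2b.png',cv2.imread('pics/w2.png'))
```

```text
[ 0.51527503 -0.16572521  0.20070175] [-179.97420673  -34.64947193  170.96573606] [ -3.8  34.9  26.6  73.5  -7.2 108.8 103.8]
bar_center 0.73 [304, 157, 330, 252] [316.9 202.2]
stand 0.78 [292, 147, 341, 266] [318.  216.6]
clamp_knob 0.51 [277, 157, 282, 171] [279.7 160.9]
```

View pics/w2.png

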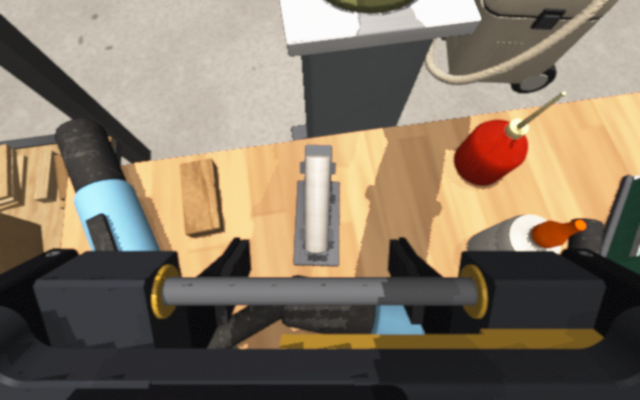

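Bar at (304–330,157–252), nearly aligned with image vertical, centred between the fingers; oil can and glue at right untouched.

Run:
```python
from h import *
z=np.load('w2.npz'); Tc=z['T']; p=dict(camera_matrix=z['K'],camera_from_world=Tc)
im=cv2.imread('pics/w2.png'); hsv=cv2.cvtColor(im,cv2.COLOR_BGR2HSV)
m=((hsv[...,2]>135)&(hsv[...,1]<45)).astype(np.uint8); w=np.zeros_like(m); w[140:262,295:345]=1
cn=max(cv2.findContours(m*w,0,2)[0],key=cv2.contourArea); r=cv2.minAreaRect(cn); print('rect',r,cv2.boundingRect(cn))
th=np.radians(35); n0=None
for c in [(316.9,202.2),r[0]]:
    print('top-surface mid',back(p,c,.0852).round(4))
b=cv2.boxPoints(r); b=b[np.argsort(b[:,1])]; hi=b[:2].mean(0); lo=b[2:].mean(0); print(hi,lo)
# ends: axis top line heights: .0852 +- .05 sin35
A=back(p,hi,.0852+.0287);B=back(p,lo,.0852-.0287);d=B-A; print(A,B,np.linalg.norm(d),np.degrees(np.arctan2(d[1],d[0])))
```

```text
rect ((315.7803955078125, 198.8309326171875), (25.06502914428711, 107.47993469238281), 2.602562189102173) (305, 145, 26, 109)
top-surface mid [ 0.4464 -0.158   0.0852]
top-surface mid [ 0.4426 -0.1586  0.0852]
[318.2206 145.1464] [313.34018 252.51547]
[ 0.39833062 -0.14902703  0.1139    ] [ 0.49150253 -0.16904048  0.0565    ] 0.11124883772027115 -12.123000825477499
```

apply_moves --targets '[[[-20,2,-40],[0,0,-0.02]],[[-45,3,-82],[0,0,-0.035]],[[-56,5,-99],[0,0,-0.035]],[[-68,7,-115],[0,0,-0.035]],[[-75,9,-126],[0,0,-0.035]],[[-79,10,-131],[0,0,-0.035]],[[-79,10,-131],[0,0,-0.035]],[[-79,10,-131],[0,0,-0.035]]]'

```text
time_s: 8.0
tool_pos: [0.4369, -0.1559, 0.0674]
tool_rot: [-179.9, -34.9, 169.0]
force: [-0.5, 0.4, 0.5]
grip_width: 0.08
```

Run:
```python
from h import *
o=env.get_obs(); print(o['tool_pos'],o['tool_rot'],o['force'],o['qpos'].round(1))
p=snap('wrist','w3.png'); cen(p,'bar_center')
```

```text
[ 0.43691176 -0.15592238  0.0673593 ] [-179.94361838  -34.85978642  168.95451037] [-0.5489833   0.35372837  0.45399569] [ -5.   33.3  26.1  92.7  -7.9  91.7 102.9]
bar_center 0.93 [297, 173, 344, 333] [319.4 242.3]
```

View pics/w3.png

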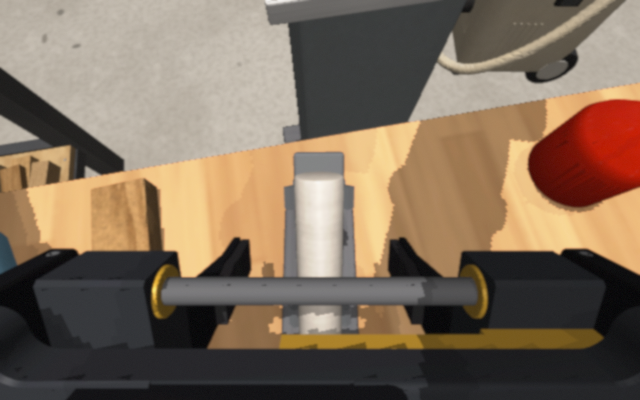

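apply_moves --targets '[[[0,0,0],[0,0,0]],[[0,0,0],[0,0,0]],[[0,0,0],[0,0,0]],[[0,0,0],[0,0,0]],[[0,0,0],[0,0,0]],[[0,0,0],[0,0,0]],[[0,0,0],[0,0,0]]]' --hand 15 --squeeze 45

```text
time_s: 8.8
tool_pos: [0.4359, -0.1557, 0.0666]
tool_rot: [-179.9, -35.0, 168.9]
force: [0.2, 0.3, -0.3]
grip_width: 0.0316
```

apply_moves --targets '[[[4,-1,6],[0,0,0]],[[11,-2,17],[0,0,0]],[[23,-4,33],[0,0,0]],[[34,-7,60],[0,0,0]],[[45,-9,95],[0,0,0]],[[45,-9,130],[0,0,0]],[[45,-9,170],[0,0,0]],[[45,-9,205],[0,0,0]]]'

```text
time_s: 9.6
tool_pos: [0.4815, -0.1649, 0.274]
tool_rot: [-179.9, -34.9, 168.9]
force: [-0.0, -1.0, -3.3]
grip_width: 0.0238
```

apply_moves --targets '[[[0,20,10],[-0.023,-0.12,0]],[[0,60,20],[-0.047,-0.24,0]],[[0,105,20],[-0.07,-0.36,0]],[[0,150,20],[-0.094,-0.48,0]],[[5,195,20],[-0.117,-0.6,0]],[[10,240,20],[-0.117,-0.6,0]],[[15,270,10],[-0.117,-0.6,0]],[[15,270,10],[-0.117,-0.6,0]]]'

```text
time_s: 10.4
tool_pos: [0.4943, 0.1111, 0.2809]
tool_rot: [180.0, -0.1, 169.5]
force: [-0.9, -0.6, -3.6]
grip_width: 0.0241
```

apply_moves --targets '[[[0,20,-10],[0,0,-0.13]],[[0,40,-30],[0,0,-0.26]],[[0,40,-50],[0,0,-0.39]],[[0,40,-60],[0,0,-0.541]],[[0,40,-60],[0,0,-0.541]],[[0,40,-60],[0,0,-0.541]]]'

```text
time_s: 11.0
tool_pos: [0.4962, 0.1445, 0.2222]
tool_rot: [-179.9, 0.1, 138.1]
force: [0.4, -0.5, -3.1]
grip_width: 0.0242
```

Run:
```python
from jig import *
o=env.get_obs(); print(o['tool_pos'],o['tool_rot'],o['force'],o['qpos'].round(1))
p=snap('wrist','w4.png'); Tc=T(p); np.savez('w4.npz',K=p['camera_matrix'],T=Tc); cen(p,'bar_center'); cen(p,'clamp_knob')
```

```text
[0.49622355 0.1444596  0.22219074] [-1.79945138e+02  6.41740943e-02  1.38075561e+02] [ 0.43112578 -0.54761502 -3.05765704] [-31.6   2.   12.7 102.3  -0.4  75.8  29.3]
bar_center 0.67 [293, 173, 343, 333] [319.3 242.5]
clamp_knob 0.97 [509, 145, 564, 176] [540.3 160.4]
```

View pics/w4.png

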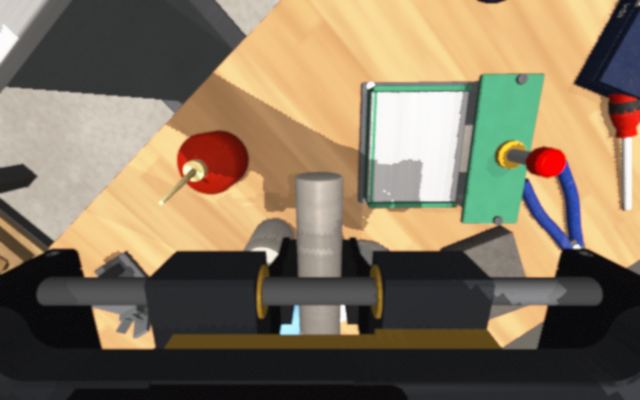

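Bar held, end at (318,173), unslipped; knob up at (548,162) on its long stem; bridge corners near (480,73),(544,73),(519,222),(463,221); trough clear.

Run:
```python
from h import *
from scipy.optimize import least_squares
obs=[]
def load(f):
    z=np.load(f); return dict(camera_matrix=z['K'],camera_from_world=z['T'])
a=load('w4.npz')
px=np.array([(480,73),(544,72),(519,222),(463,221)]); L=np.array([(-28,71,92),(28,71,92),(28,-71,92),(-28,-71,92)])/1e3
ck=np.array([(373,88),(370,202)]); cl=np.array([(-118,58,57),(-118,-58,57)])/1e3
def f(v,r=0):
    c,s=np.cos(v[2]),np.sin(v[2]); M=np.array([[c,-s,0],[s,c,0],[0,0,1]])
    e=(proj(a,L@M.T+[v[0],v[1],0])-px); return e if r else e.ravel()
s=least_squares(f,[.585,.304,.84]); print(s.x[:2],np.degrees(s.x[2])); print(f(s.x,1).round(1))
c,q=np.cos(s.x[2]),np.sin(s.x[2]); M=np.array([[c,-q,0],[q,c,0],[0,0,1]])
for n,X in [('knobtop',(0,0,.152)),('collar top',(0,0,.1)),('trough end L',(-.123,.058,.057)),('trough end R',(-.123,-.058,.057))]: print(n,proj(a,np.array(X)@M.T+[s.x[0],s.x[1],0]).round(1))
E=back(a,(318,176),.215+.012*0,None); print('bar end at z~.23:',back(a,(318,175),.235).round(4))
for q in [(364,84),(360,203)]:print(back(a,q,.057))
```

```text
[0.58040921 0.30012628] 49.607592571124094
[[ 0.3 -0.7]
 [ 0.2 -1.5]
 [-0.6  0.3]
 [-0.   2.7]]
knobtop [[545.6 162.3]]
collar top [[505.6 153.6]]
trough end L [[366.4  93.4]]
trough end R [[364.6 204. ]]
bar end at z~.23: [0.4601 0.1761 0.235 ]
[0.4480963  0.24792468 0.057     ]
[0.54061171 0.16580839 0.057     ]
```

apply_moves --targets '[[[5,25,0],[0.026,-0.023,0]],[[10,50,0],[0.052,-0.047,0]],[[18,80,-20],[0.078,-0.07,0.01]],[[18,80,-60],[0.078,-0.07,0.01]],[[18,80,-100],[0.078,-0.07,0.01]],[[18,80,-130],[0.078,-0.07,0.01]],[[18,80,-140],[0.078,-0.07,0.01]],[[18,80,-140],[0.078,-0.07,0.01]]]'

```text
time_s: 11.95
tool_pos: [0.5133, 0.2248, 0.0808]
tool_rot: [174.2, 0.0, 138.5]
force: [0.2, 0.4, -2.4]
grip_width: 0.024
```

Run:
```python
from h import *
o=env.get_obs(); print(o['tool_pos'],o['tool_rot'],o['force'])
p=snap('wrist','w5.png'); Tc=T(p); np.savez('w5.npz',K=p['camera_matrix'],T=Tc)
O=np.array([.585,.304,0]);a=np.radians(48.3);ex=np.array([np.cos(a),np.sin(a),0]);ey=np.array([-ex[1],ex[0],0])
d=o['tool_pos']-O; print('jig frame',d@ex,d@ey)
```

```text
[0.51331038 0.22479967 0.08079765] [1.74167195e+02 2.49082080e-02 1.38541173e+02] [ 0.19575308  0.44444361 -2.41449475]
jig frame -0.10682410217560102 0.0008397433561672946
```

View pics/w5.png

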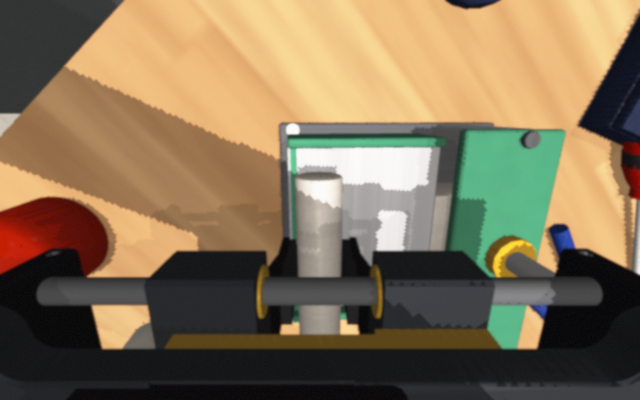

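apply_moves --targets '[[[0,0,-6],[0,0,0]],[[0,0,-12],[0,0,0]],[[0,0,-17],[0,0,0]],[[0,0,-21],[0,0,0]],[[0,0,-24],[0,0,0]],[[0,0,-24],[0,0,0]]]'

```text
time_s: 12.6
tool_pos: [0.5135, 0.2251, 0.057]
tool_rot: [174.1, 0.0, 138.5]
force: [-0.2, 0.0, -3.4]
grip_width: 0.0241
```

apply_moves --targets '[[[0,0,-1.5],[0,0,0]],[[0,0,-3],[0,0,0]],[[0,0,-3],[0,0,0]]]'

```text
time_s: 12.9
tool_pos: [0.5144, 0.2255, 0.0556]
tool_rot: [174.0, 0.1, 138.5]
force: [-2.7, -1.2, 3.3]
grip_width: 0.0238
```

apply_moves --targets '[[[0,0,0.5],[0,0,0]],[[0,0,0.5],[0,0,0]],[[0,0,0.5],[0,0,0]],[[0,0,0.5],[0,0,0]],[[0,0,0.5],[0,0,0]]]' --hand 34

```text
time_s: 13.4
tool_pos: [0.5141, 0.2253, 0.0551]
tool_rot: [174.0, 0.1, 138.5]
force: [0.3, 1.5, -0.0]
grip_width: 0.0339
```

Run:
```python
from h import *
o=env.get_obs(); print(o['tool_pos'],o['force'],o['grip_width'])
p=snap('wrist','w6.png');cen(p,'bar_center')
```

```text
[0.51408622 0.22532871 0.05512312] [ 0.34924057  1.46422304 -0.01838715] 0.03394655671454018
bar_center 0.9 [302, 174, 352, 332] [327.3 241.9]
```

View pics/w6.png

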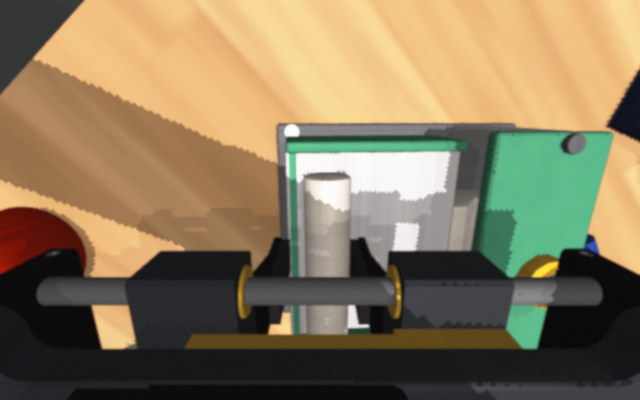

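Bar lies free between the slightly opened fingers in the trough (302–352,174+), parallel to the jig, inside the cheeks.

apply_moves --targets '[[[0,0,1],[0,0,0]],[[0,0,1],[0,0,0]],[[0,0,1],[0,0,0]],[[0,0,1],[0,0,0]],[[0,0,1],[0,0,0]],[[0,0,1],[0,0,0]],[[0,0,1],[0,0,0]],[[0,0,1],[0,0,0]]]' --hand 62

```text
time_s: 14.3
tool_pos: [0.5139, 0.2252, 0.0561]
tool_rot: [174.0, 0.1, 138.5]
force: [-0.0, 0.6, 0.3]
grip_width: 0.0621
```

apply_moves --targets '[[[0,0,10],[0,0,0]],[[0,0,30],[0,0,0]],[[0,0,60],[0,0,0]],[[-20,-22,95],[0,0,0]],[[-40,-45,115],[0,0,0]],[[-40,-45,115],[0,0,0]],[[-40,-45,115],[0,0,0]],[[-40,-45,115],[0,0,0]]]' --hand 62

```text
time_s: 15.1
tool_pos: [0.4738, 0.1808, 0.1707]
tool_rot: [174.0, 0.0, 138.5]
force: [-0.8, 0.1, 0.1]
grip_width: 0.0624
```

Run:
```python
from h import *
O=np.array([.585,.304,0]);a=np.radians(48.3);ex=np.array([np.cos(a),np.sin(a),0]);ey=np.array([-ex[1],ex[0],0])
o=env.get_obs(); print(o['tool_pos'],o['tool_rot'],o['force'])
for i in range(2):
    p=snap('wrist','w7.png'); Tc=T(p); np.savez('w7.npz',K=p['camera_matrix'],T=Tc)
    r=cen(p,'bar_center'); c=np.argwhere(r[0]['region']).mean(0)[::-1]; X=back(p,c,.0725,Tc); print(X,(X-O)@ex,(X-O)@ey)
```

```text
[0.47381099 0.18080603 0.17073799] [1.74047493e+02 4.74656667e-02 1.38545969e+02] [-0.80459841  0.06413626  0.08192041]
bar_center 0.82 [376, 145, 411, 254] [394.1 195.1]
[0.5201364 0.2432532 0.0725   ] -0.08850511631180742 0.008019030958353433
bar_center 0.84 [380, 148, 416, 255] [394.7 195.2]
[0.52032536 0.24339063 0.0725    ] -0.08827680233341766 0.007969364301728746
```

View pics/w7.png

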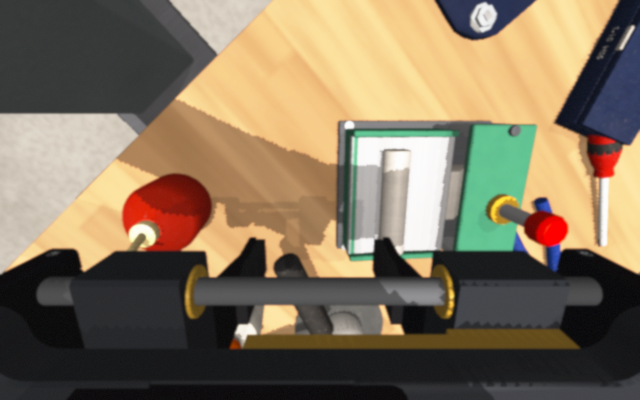

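Bar settled in trough bottom (380–415,148–250), knob up; next reorient the tool: jaws along the bar, leaning back 25°, to push with both fingertips low behind the bar.

apply_moves --targets '[[[0,0,20],[-0.078,0.07,0]],[[0,0,30],[-0.078,0.07,0]]]' --hand 40

```text
time_s: 15.5
tool_pos: [0.4747, 0.1826, 0.201]
tool_rot: [-179.9, 0.0, 138.7]
force: [1.2, -0.1, -0.2]
grip_width: 0.0527
```

apply_moves --targets '[[[0,0,0],[0,0,-0.14]],[[0,0,0],[0,0,-0.28]],[[0,0,0],[0,0,-0.42]],[[0,0,0],[0,0,-0.56]],[[0,0,0],[0,0,-0.7]],[[0,0,0],[0,0,-0.84]],[[0,0,0],[0,0,-0.98]],[[0,0,0],[0,0,-1.12]]]'

```text
time_s: 16.3
tool_pos: [0.4742, 0.1804, 0.2011]
tool_rot: [180.0, -0.1, 74.0]
force: [0.2, 0.2, 0.2]
grip_width: 0.0399
```

apply_moves --targets '[[[0,0,0],[0,0,-0.14]],[[0,0,0],[0,0,-0.28]],[[0,0,0],[0,0,-0.42]],[[0,0,0],[0,0,-0.451]],[[0,0,0],[0,0,-0.451]]]'

```text
time_s: 16.8
tool_pos: [0.4741, 0.1803, 0.2011]
tool_rot: [-180.0, -0.1, 48.5]
force: [0.4, -0.3, 0.8]
grip_width: 0.0398
```

apply_moves --targets '[[[0,0,0],[0.095,-0.085,0]],[[0,0,0],[0.19,-0.17,0]],[[10,10,-20],[0.285,-0.254,0]],[[20,20,-50],[0.326,-0.29,0]],[[28,30,-80],[0.326,-0.29,0]],[[28,30,-90],[0.326,-0.29,0]],[[28,30,-90],[0.326,-0.29,0]]]'

```text
time_s: 17.5
tool_pos: [0.5007, 0.2098, 0.1094]
tool_rot: [-180.0, -24.8, 48.6]
force: [-0.1, 0.2, -0.5]
grip_width: 0.0403
```

```bash
cat > chk.py <<'E'
from h import *
O=np.array([.585,.304,0]);a=np.radians(48.3);ex=np.array([np.cos(a),np.sin(a),0]);ey=np.array([-ex[1],ex[0],0])
def jf(X): d=np.array(X)-O; return np.array([d@ex,d@ey,d[2]]).round(4)
E
python3 - <<'E'
from chk import *
o=env.get_obs(); print(jf(o['tool_pos']),o['tool_rot'],o['force'],o['qpos'].round(1))
Rm=R.from_euler('xyz',o['tool_rot'],degrees=True).as_matrix(); print('tool z,y in jig',[(v@ex).round(3).item() for v in (Rm[:,2],Rm[:,1])],[(v@ey).round(3).item() for v in (Rm[:,2],Rm[:,1])])
p=snap('wrist','w8.png'); Tc=T(p); cen(p,'bar_center')
E
```

```text
[-0.1264  0.0003  0.1094] [-179.97564684  -24.7965282    48.55305471] [-0.13758892  0.20181203 -0.45553062] [-34.6  -4.   17.2 125.8 -18.7  38.  -45.9]
tool z,y in jig [0.419, 0.005] [0.002, -1.0]
bar_center 0.55 [252, 180, 393, 214] [322.2 196.6]
```

View pics/w8.png

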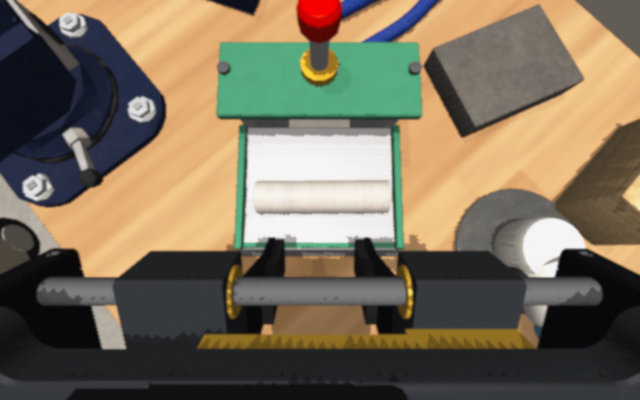

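View: bar lies across the trough at (252–393,180–214), central and parallel; bridge front edge at row ≈118, knob up at (320,15).

Run:
```python
from chk import *
p=env.read_camera('wrist')
for n,q,z in [('edge low',(320,118),.084),('edge top',(320,112),.092),('bar',(322,197),.07),('bar front edge',(322,180),.065),('bar rear',(322,214),.055),('cheek end',(320,246),.05),('collar',(319,64),.1),('plate back',(320,43),.092)]:
    print(n,jf(back(p,q,z)))
```

```text
edge low [-0.0285 -0.0026  0.084 ]
edge top [-0.0277 -0.0025  0.092 ]
bar [-0.0836 -0.0043  0.07  ]
bar front edge [-0.0697 -0.0043  0.065 ]
bar rear [-0.0945 -0.0045  0.055 ]
cheek end [-0.1192 -0.003   0.05  ]
collar [ 0.0032 -0.0017  0.1   ]
plate back [ 0.0247 -0.0024  0.092 ]
```

apply_moves --targets '[[[2,2,-25],[0,0,0]],[[2,2,-45],[0,0,0]],[[2,2,-53],[0,0,0]],[[2,2,-53],[0,0,0]],[[2,2,-53],[0,0,0]]]'

```text
time_s: 18.15
tool_pos: [0.505, 0.2125, 0.0595]
tool_rot: [179.9, -25.1, 48.5]
force: [-0.3, 0.1, 1.0]
grip_width: 0.0401
```

apply_moves --targets '[[[3,3.3,0],[0,0,0]],[[6,6.7,0],[0,0,0]],[[9,10,0],[0,0,0]],[[12,13.4,0],[0,0,0]],[[15,16.8,0],[0,0,0]],[[18,20.2,0],[0,0,0]],[[21,23.6,0],[0,0,0]],[[24,27,0],[0,0,0]]]'

```text
time_s: 18.95
tool_pos: [0.5289, 0.2392, 0.0589]
tool_rot: [179.9, -25.0, 48.5]
force: [-3.4, -3.3, 6.4]
grip_width: 0.0402
```

Run:
```python
from chk import *
o=env.get_obs(); print(jf(o['tool_pos']),o['force'],o['wrist_torque'])
p=snap('wrist','w9.png'); 
for q in cen(p,'bar_center')[:1]:
    r=q['rect']; 
    for v,z in((r[1],.066),((r[1]+r[3])/2,.071)): print(jf(back(p,((r[0]+r[2])/2,v),z)))
```

```text
[-0.0857 -0.0012  0.0589] [-3.38370085 -3.28495681  6.42590039] [-0.64014595  0.63970499  0.00388828]
bar_center 0.81 [231, 198, 413, 240] [321. 218.]
[-0.0536 -0.0038  0.066 ]
[-0.0663 -0.0038  0.071 ]
```

apply_moves --targets '[[[-3,-3.4,0],[0,0,0]],[[-3,-3.4,-3.5],[0,0,0]],[[-3,-3.4,-3.5],[0,0,0]]]'

```text
time_s: 19.35
tool_pos: [0.524, 0.2356, 0.0536]
tool_rot: [-180.0, -24.9, 48.5]
force: [0.2, 0.3, 0.2]
grip_width: 0.0401
```

apply_moves --targets '[[[3,3.4,0],[0,0,0]],[[6,6.7,0],[0,0,0]],[[9,10.1,0],[0,0,0]],[[12,13.5,0],[0,0,0]],[[15,16.8,0],[0,0,0]]]'

```text
time_s: 19.85
tool_pos: [0.5402, 0.2531, 0.0546]
tool_rot: [180.0, -25.0, 48.5]
force: [-0.7, -0.4, 0.6]
grip_width: 0.0399
```

apply_moves --targets '[[[3.5,3.9,0.3],[0,0,0]],[[7,7.9,0.6],[0,0,0]],[[10.5,11.8,1],[0,0,0]],[[14,15.7,1],[0,0,0]],[[17,19,1],[0,0,0]],[[19,21.3,1],[0,0,0]],[[19,21.3,1],[0,0,0]]]'

```text
time_s: 20.55
tool_pos: [0.5592, 0.2744, 0.0557]
tool_rot: [180.0, -25.0, 48.6]
force: [0.8, -0.4, -0.2]
grip_width: 0.0399
```

Run:
```python
from chk import *
o=env.get_obs(); print(jf(o['tool_pos']),o['force'],o['wrist_torque'])
p=snap('wrist','w10.png'); 
for q in cen(p,'bar_center')[:1]:
    r=q['rect']
    for v,z in((r[1],.066),((r[1]+r[3])/2,.071)): print(jf(back(p,((r[0]+r[2])/2,v),z)))
for n in('scene','top'):cen(snap(n,n+'10.png'),'bar_center')
```

```text
[-0.0392 -0.0004  0.0557] [ 0.76712015 -0.42211166 -0.24786177] [-0.46159322  0.44843021 -0.04437201]
bar_center 0.61 [272, 181, 295, 185] [282.7 183.7]
```

apply_moves --targets '[[[2,2.2,0],[0,0,0]],[[3.5,3.9,0],[0,0,0]],[[4.5,5,0],[0,0,0]],[[4.5,5,0],[0,0,0]]]'

```text
time_s: 21.25
tool_pos: [0.5636, 0.2792, 0.0556]
tool_rot: [180.0, -25.0, 48.5]
force: [-0.3, -0.5, 0.5]
grip_width: 0.0403
```

apply_moves --targets '[[[-10,-11.2,0],[0,0,0]],[[-30,-33.6,0],[0,0,0]],[[-60,-67,5],[0,0,0]],[[-90,-100,15],[0,0,0]],[[-90,-100,15],[0,0,0]],[[-90,-100,15],[0,0,0]]]'

```text
time_s: 21.85
tool_pos: [0.4737, 0.1786, 0.0715]
tool_rot: [179.9, -25.1, 48.4]
force: [0.0, 0.0, 0.4]
grip_width: 0.0398
```

Run:
```python
from chk import *
o=env.get_obs(); print(jf(o['tool_pos']),o['force'],o['qpos'].round(1))
p=snap('wrist','w11.png'); 
for q in cen(p,'bar_center')[:2]:
    r=q['rect']
    for v,z in((r[1],.084),(r[3],.05),(r[3],.06)): print(jf(back(p,((r[0]+r[2])/2,v),z)))
ims=[]
im=cv2.imread('pics/w11.png')[60:260,180:460]; cv2.imwrite('pics/v.png',cv2.resize(im,None,fx=2.8,fy=2.8,interpolation=cv2.INTER_CUBIC))
for x in(0,-.02): print(proj(p,np.array([O+ex*x+ey*y+[0,0,.0635 if x==0 else .075] for y in(-.05,.05)])).round(0).tolist())
hsv=cv2.cvtColor(cv2.imread('pics/w11.png'),cv2.COLOR_BGR2HSV)
print(proj(p,np.array([O+ex*-.0285+[0,0,.084],O+ex*-.016+[0,0,.05]])))
```

```text
[-0.1676 -0.0003  0.0715] [0.0115793  0.04775054 0.37082189] [-33.4  -5.3  19.3 132.1 -22.2  33.8 -38.9]
bar_center 0.61 [252, 29, 392, 41] [321.4  34. ]
[-0.0328 -0.0024  0.084 ]
[-0.0156 -0.0027  0.05  ]
[-0.023  -0.0026  0.06  ]
[[391.0, 7.0], [245.0, 6.0]]
[[397.0, 21.0], [240.0, 20.0]]
[[317.95884413  22.13789734]
 [318.21145876  41.20215834]]
```

apply_moves --targets '[[[0,0,35],[0,0,0]],[[0,0,75],[-0.082,0.073,0]],[[0,0,110],[-0.163,0.145,0]],[[15,17,130],[-0.245,0.218,0]],[[40,45,135],[-0.326,0.29,0]],[[70,79,135],[-0.326,0.29,0]],[[100,113,130],[-0.326,0.29,0]],[[111,125,120],[-0.326,0.29,0]]]' --hand 0

```text
time_s: 22.75
tool_pos: [0.5862, 0.3105, 0.1886]
tool_rot: [-179.9, -0.1, 48.8]
force: [-0.7, -0.1, -0.6]
grip_width: 0.0003
```

apply_moves --targets '[[[0,0,-5],[0,0,0]],[[0,0,-15],[0,0,0]],[[0,0,-25],[0,0,0]],[[0,0,-30],[0,0,0]],[[0,0,-30],[0,0,0]]]'

```text
time_s: 23.25
tool_pos: [0.5837, 0.3029, 0.1599]
tool_rot: [-179.9, 0.1, 48.5]
force: [-0.5, 0.0, -0.6]
grip_width: 0.0007
```

Run:
```python
from chk import *
o=env.get_obs(); print(jf(o['tool_pos']),o['force'],o['tool_rot'],o['grip_width'])
p=snap('wrist','w12.png'); cen(p,'clamp_knob')
for n in('bar_center',): cen(p,n)
```

```text
[-0.0017  0.0003  0.1599] [-0.53645055  0.02231165 -0.60191866] [-1.79933623e+02  9.83401480e-02  4.84582902e+01] 0.0007389095671728248
clamp_knob 0.9 [301, 210, 336, 249] [317.9 227.7]
```

Over the knob, 8 mm above it. Pushing down in steps.

apply_moves --targets '[[[1,1,-5],[0,0,0]],[[1,1,-9],[0,0,0]],[[1,1,-12],[0,0,0]],[[1,1,-15],[0,0,0]],[[1,1,-18],[0,0,0]],[[1,1,-18],[0,0,0]]]'

```text
time_s: 24.0
tool_pos: [0.5858, 0.3052, 0.1433]
tool_rot: [-180.0, -0.0, 48.5]
force: [-0.9, 0.1, 3.1]
grip_width: 0.0005
```

apply_moves --targets '[[[0,0,-2],[0,0,0]],[[0,0,-4],[0,0,0]],[[0,0,-5],[0,0,0]],[[0,0,-5],[0,0,0]]]'

```text
time_s: 24.4
tool_pos: [0.5858, 0.3052, 0.1384]
tool_rot: [-180.0, -0.1, 48.5]
force: [-0.4, -0.1, 5.3]
grip_width: 0.0001
```

apply_moves --targets '[[[0,0,-2],[0,0,0]],[[0,0,-3],[0,0,0]],[[0,0,-4],[0,0,0]],[[0,0,-4],[0,0,0]]]'

```text
time_s: 24.8
tool_pos: [0.5858, 0.3053, 0.1344]
tool_rot: [-180.0, -0.0, 48.5]
force: [-0.9, -0.6, 5.6]
grip_width: 0.0006
```

apply_moves --targets '[[[0,0,-1],[0,0,0]],[[0,0,-2],[0,0,0]],[[0,0,-2],[0,0,0]]]'

```text
time_s: 25.1
tool_pos: [0.5858, 0.3052, 0.1341]
tool_rot: [-180.0, -0.1, 48.5]
force: [-2.3, -2.1, 11.5]
grip_width: 0.0003
```

apply_moves --targets '[[[0,0,-2],[0,0,0]],[[0,0,-4],[0,0,0]],[[0,0,-4],[0,0,0]],[[0,0,-4],[0,0,0]]]'

```text
time_s: 25.5
tool_pos: [0.586, 0.3054, 0.1336]
tool_rot: [-180.0, -0.2, 48.5]
force: [-6.6, -3.6, 24.7]
grip_width: 0.0004
```

apply_moves --targets '[[[0,0,-2],[0,0,0]],[[0,0,-4],[0,0,0]],[[0,0,-4],[0,0,0]],[[0,0,-4],[0,0,0]]]'

```text
time_s: 25.9
tool_pos: [0.5861, 0.3054, 0.1332]
tool_rot: [-180.0, -0.2, 48.5]
force: [-14.2, -7.4, 40.4]
grip_width: 0.0005
```

apply_moves --targets '[[[0,0,8],[0,0,0]],[[0,0,12],[0,0,0]],[[0,0,40],[0,0,0]],[[0,0,80],[0,0,0]],[[-30,-34,110],[0,0,0]],[[-60,-67,120],[0,0,0]],[[-90,-100,120],[0,0,0]],[[-90,-100,120],[0,0,0]]]'

```text
time_s: 26.7
tool_pos: [0.4923, 0.1996, 0.2425]
tool_rot: [-179.9, 0.3, 48.2]
force: [1.1, 1.3, 0.7]
grip_width: 0.0004
```

apply_moves --targets '[[[-15,-17,-20],[0.1,-0.09,0]],[[-30,-34,-50],[0.2,-0.18,0]],[[-40,-45,-80],[0.3,-0.27,0]],[[-45,-50,-110],[0.4,-0.36,0]],[[-45,-50,-110],[0.44,-0.39,0]],[[-45,-50,-110],[0.44,-0.39,0]]]'

```text
time_s: 27.3
tool_pos: [0.4481, 0.1516, 0.1297]
tool_rot: [-179.7, -33.4, 47.9]
force: [0.5, 0.5, 0.3]
grip_width: 0.0003
```

Run:
```python
from chk import *
o=env.get_obs(); print(jf(o['tool_pos']),o['force'],o['tool_rot'])
p=snap('wrist','w13.png'); Tc=T(p)
for t in('bar_center','clamp_knob'): cen(p,t)
print('exp knob top/centre at .0188',proj(p,[O+[0,0,.133],O+[0,0,.123]],Tc).round(0).tolist(),'bar ends seated',proj(p,[O-ey*.05+[0,0,.055]-ex*.01,O+ey*.05+[0,0,.055]-ex*.01],Tc).round(0).tolist())
q=snap('scene','s13.png'); cen(q,'clamp_knob'); cen(q,'oil_can_center'); cen(q,'glue_center'); cen(q,'oak_center')
w=cv2.imread('pics/w13.png'); s=cv2.imread('pics/s13.png')[140:340,220:400]
cv2.imwrite('pics/fin.png',np.hstack([w[:, 140:500],cv2.resize(s,(360,400),interpolation=cv2.INTER_CUBIC)]))
```

```text
[-0.2048  0.0008  0.1297] [0.45589548 0.45168318 0.34768783] [-179.69907533  -33.40530926   47.92981136]
bar_center 0.96 [273, 66, 373, 76] [322.   70.6]
bar_center 0.71 [236, 0, 399, 199] [319.1 102.4]
clamp_knob 0.64 [307, 0, 333, 22] [318.7  10.3]
exp knob top/centre at .0188 [[318.0, -11.0], [318.0, 1.0]] bar ends seated [[368.0, 71.0], [268.0, 71.0]]
clamp_knob 0.58 [256, 208, 279, 251] [266.1 233. ]
clamp_knob 0.46 [276, 163, 284, 181] [280.  166.2]
oil_can_center 0.62 [257, 210, 276, 251] [265.4 233.1]
oil_can_center 0.54 [268, 181, 295, 189] [283.8 184.1]
glue_center 0.61 [297, 187, 318, 241] [307.2 219.8]
oak_center 0.96 [323, 299, 369, 328] [346.6 311.6]
```

View pics/fin.png

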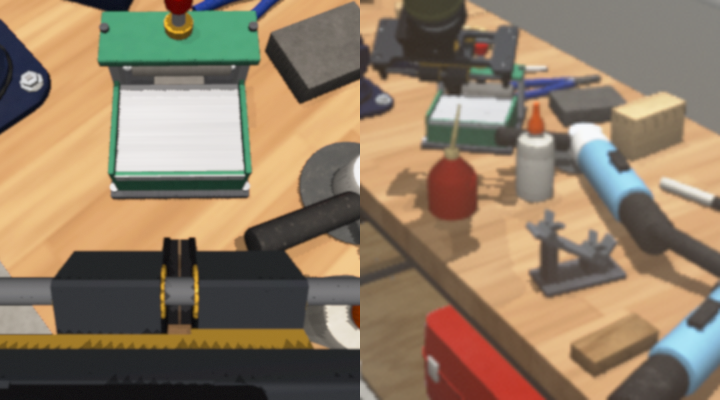

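Run:
```python
from chk import *
p=env.read_camera('wrist'); hsv=cv2.cvtColor(p['image'],cv2.COLOR_RGB2HSV)
r=((hsv[...,0]<8)|(hsv[...,0]>172))&(hsv[...,1]>140)&(hsv[...,2]>60); r[60:]=0; r[:,:290]=0; r[:,350:]=0
print('red bottom row',np.argwhere(r)[:,0].max())
for t in(0,.014,.018,.019,.024): print(t,proj(p,O-ex*.012+[0,0,.132-t])[0].round(1))
print(env.sign_off())
```

```text
red bottom row 25
0 [321.6   8.1]
0.014 [321.4  23.8]
0.018 [321.4  28. ]
0.019 [321.4  29. ]
0.024 [321.4  34. ]
the job is handed in; nothing more can be done
None
```

I did the job in the order asked and handed it in at about 27 s. My last check on how far down the clamp sits did not fully agree with the push reading.

- **Knob up:** I pulled it to its stop. It moved 20 mm and then resisted at about 27 N.
- **Bar to trough:** I gripped the bar at mid-length at 35°, laid it in the loading trough and let go. It settled at the bottom of the trough, parallel to the jig.
- **Into the vee:** I rolled it under the bridge with two low fingertips and backed away. The first push dragged (about 6 N upward on the tool), so I lowered the fingers 3 mm and it rolled freely.
- **Clamp:** I pushed the knob down until the pad bore at about 18 mm of travel. I continued to about 19 mm at 40 N through the fingertips, then withdrew the arm.

**Last checks:**
- **Seating:** The wrist picture shows the bar where a seated bar should appear. The bearing depth of about 18 mm also fits a seated bar, since a bar still on the lip would have stopped the pad at about 7 mm.
- **Other objects:** The oil can, glue bottle and oak offcut are within about 1–2 pixels of where they started.
- **Disagreement:** The image estimate of the knob's final height was 3–4 pixels off. Read literally, it means about 15 mm of travel instead of the 18–19 mm measured during the push. That is close to the calibration and jig-position error, so I relied on the push measurement. I did not test separately how firmly the clamp holds the bar.

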